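# Fit the blade in the strap trimmer's holder

### The arm

A 7-joint arm with a two-finger parallel gripper is mounted at the origin on the work surface. World frame = base frame: x ahead of the robot, y to its left, z up, the work surface at z = 0. Lengths are in m, angles in rad, forces in N, time in s.
With the tool pointing down it reaches from about 0.4 to 0.925 m from the base axis. Payload 5.6 kg.
Tool frame: the origin (TCP) lies at the very end of the fingers, on their centre line; the grasp point (between the pads) lies 19 mm behind it; x points along the fingers, z is the direction in which the jaws open and shut, and the axes are right-handed (so a half turn about x gives the same grasp; the last joint's range is limited). The gripper opens to 85 mm and grips with 20 to 120 N. Pads are 22 mm wide; open, the fingers measure 114 mm over their backs; the gripper's body (76 mm by 85 mm) begins 54 mm behind the grasp point. The pads swing forward as they close: fully open they stand 13 mm farther back than shut.
Start: joints at [1.17, 0.468, -0.012, 1.603, 0.006, 1.071, -0.056], TCP at [0.228, -0.609, 0.231] pointing down, gripper open.
Joint ranges: [-2.53, 2.53], [-0.31, 2.02], [-1.57, 1.55], [0.28, 2.44], [-1.29, 4.43], [0.15, 1.84], [-2.92, 2.92]. Speed limits (rad/s): [2.57, 2.57, 3.14, 3.14, 3.14, 3.14, 3.14].

### API

Orientations are given as a unit quaternion [x, y, z, w].
In Python, from station import manip gives the robot as it stands. The module is installed in compiled form; this text tells all that it offers. Calls block until the motion is done:
- manip.reach(position, orientation): joint-space move of the TCP to a pose.
- manip.move_l(position, frame=None, velocity=0.15, f_stop=None): straight line of the TCP; frame=None keeps the orientation; velocity is the mean speed in m/s. With f_stop (N) it stops when the force on the tool has changed by that much, and returns True; else False.
- manip.move_joints(angles): joint-space move.
- manip.gripper_to(opening): finger opening in m; the grip force is fixed at half the most; returns when the fingers have stopped.
- manip.hold(seconds).
- manip.inverse_kinematics(position, orientation): joint angles nearest the present ones, or None.
- manip.snapshot(name): name is "side" or "top"; returns the picture (480x640x3 uint8, red, green, blue); there is no depth.
- manip.calibration(name): a dict with "K" (3x3 intrinsics, pixels), "k1" (the pictures are not rectified: a ray, as slopes to the right and down, at radius r is drawn at 1 + k1 r^2 times it, then the intrinsics apply), "extrinsics" (4x4, takes a point from camera to world coordinates). Camera axes: x right, y up, looking along -z (the intrinsics and any distortion apply to the point x, -y, -z); pixel columns grow to the right and rows downward; lengths in m; the calibration is good to about 2 mm. A picture is of the moment at which its call begins. calibration takes no time and is no camera call.
A pose or a line that the arm cannot do raises manip.IKError and nothing moves.
- manip.finish_job(): hands the job in, once; it reports no verdict.
Trained networks look in the newest picture that a camera, given by its name, has taken for a name from the list of things; names that differ only in an ending like _2 or _b are one class to them, and where a whole thing is asked for, a point or a joint stands for the part that bears it (a point fixed in the world has none). Each returns a list of dicts, best first, with "p" (0 to 1); they miss things now and then, are a little off and sometimes report something else, mostly with a low value. They report only what shows in the picture. A call takes as long as a camera call. They do not tell look-alikes from the thing itself.
- manip.silhouettes(thing, camera): "pixels" (480x640 bool, what is visible of it) and "rect" ([centre column, centre row, width, height] as shares, 0 to 1, of the picture: columns of its width, rows of its height, round what is visible of it).
- manip.place_of(thing, camera): "point" ([column, row] as shares, 0 to 1, of the picture: columns of its width, rows of its height: a listed point, or the origin of a listed thing).
Readings, each from a call of its own:
- manip.get_t(): time.
- manip.get_joint_positions(): joint angles.
- manip.get_qd(): joint speeds.
- manip.get_joint_torque(): joint torques, N m.
- manip.get_ee_pos(): TCP position.
- manip.get_ee_rot(): TCP orientation.
- manip.get_force(): force on the tool from outside, world axes, zero at the start.
- manip.get_wrist_torque(): the same for the moment, N m.
- manip.get_finger_gap(): finger opening in m.
Only numpy, scipy, OpenCV 4.12 (cv2) and the standard library are available. Lean on these libraries where they do the work, as an engineer would, in place of code of your own. Each camera call takes 0.05 s, during which the arm holds its last target.

### The job

Fit the steel blade in the strap trimmer's holder: lay it flat on the bed with its notch over the brass locating pin and its notched edge home against the fence, feeling for the pin gently rather than forcing the blade. Then, with the blade home, swing the orange clip fully across over its end and let go. Leave the screwdriver, oil bottle, brass ring and glass dish where they are.

Things in the scene. Friction and masses are not known exactly. Their poses are not given: they have to be found in the camera images.
- blade: Flat steel blade 40 (x) by 100 (y) by 5 mm, about 0.16 kg, lying on a 4 mm cork mat; origin at the centre of its underside, z up. Its +x long edge is notched, the -x one is the cutting edge.
- blade_grip (a point): Top centre of the blade's upright blue plastic grip: 12 mm (blade x) by 30 mm (blade y), at blade x = 0, y = +14 mm, top 39 mm above the blade's underside. Below 8 mm it has a foot 18 by 38 mm. Axes as the blade's.
- notch (a point): Middle of the mouth of the blade's notch, at the underside of the +x edge (blade x = 20, y = -18, z = 0 mm); the notch is 9 mm wide and 13 mm deep into the blade, mouth corners rounded to 1.5 mm. Axes as the blade's.
- holder: Fixed grey holder block, 120 mm (x) by 240 mm (y from -105 to +135); origin at its underside on the bench, z up; the flat bed is its top, z = 22 mm. A seated blade has its x and y along the holder's, origin at x = 0, z = 22 mm. Pressing the blade on bed, fence or pin with over 25 N is forcing it. A black handwheel, 42 mm across, 38 mm high above the bed, is at x = 0, y = +110 mm.
- fence (a point): Foot of the fence's inner face (holder x = 20, y = 0, z = 22 mm); the fence strip runs along y from -80 to +80 mm, is 8 mm thick and 8 mm high above the bed. The blade's notched edge goes against this face. Axes as the holder's.
- pin_slot (a point): Middle of the black slot in the bed (holder x = 13, y = -18, z = 22 mm), NOT the pin: the upright brass pin, 7 mm thick, 8 mm high, bevelled tip, is clamped rigidly anywhere within 12 mm of here along y; no reading tells where, feel or look for it. A blade whose notch misses it stops at the pin, 10.5 mm from the fence.
- clip (a joint): Angle (rad) of the orange swing clip, a flat arm 7 to 11 mm above the bed on a vertical axis at holder x = 0, y = -76 mm (post 20 mm across). 0: arm points to holder -x (open); grows clockwise from above to its stop at 1.57: arm points to holder +y, over the blade's end (fully across). Starts between -0.35 and 0.1. Stiff (about 2 N at the peg), stays where left.
- clip_peg (a point): Top centre of the round orange peg, 12 mm thick, standing on the clip's arm 38 mm from its axis; peg top 40 mm above the bed, arm top 11 mm above it.
- driver: Bystander: loose screwdriver 130 mm long lying between mat and holder; leave it.
- oil: Bystander: loose amber oil bottle, 36 mm across, 70 mm high; leave it.
- bezel: Bystander: loose brass ring 48 mm across, 8 mm high; leave it.
- dish: Bystander: loose glass dish 72 mm across, 30 mm high; leave it.
Things that resemble listed ones, but are neither listed nor needed, are in the scene too. Of the things like the blade, leave any that is green, pink or purple; of the rest the larger one is meant.

How it is judged:
On the way:
1. the blade lies flat in the holder, notch over the pin, notched edge home against the fence, with the clip still open (z of blade in the frame of holder below 0.024 m and x of blade in the frame of holder between -0.002 and 0.004 m and y of blade in the frame of holder between -0.016 and 0.016 m and angle between the y axis of blade and the y axis of holder, either way round below 0.04 rad and angle between blade's own z axis and vertical below 0.04 rad and linear speed of blade below 0.02 m/s and value of joint clip below 0.5 rad), for 0.2 s.
At the end, for the whole second after the job is handed in: The blade lies at rest flat on the holder's bed (within 2 mm in height and 0.04 rad), its notched edge within 2 mm of the fence and parallel to it within 0.04 rad, which is possible only with the notch over the pin; the clip is swung over its end (angle over 1.3 rad) (z of blade in the frame of holder below 0.024 m and x of blade in the frame of holder between -0.002 and 0.004 m and y of blade in the frame of holder between -0.016 and 0.016 m and angle between the y axis of blade and the y axis of holder, either way round below 0.04 rad and angle between blade's own z axis and vertical below 0.04 rad and linear speed of blade below 0.02 m/s and value of joint clip above 1.3 rad); the robot touches nothing.
It fails at once if the blade is forced: pressed against the holder, fence or pin with more than 25 N (contact force between blade and holder above 25 N).
It fails at once if the screwdriver is moved more than 15 mm (distance of driver from where it was at the start of the episode above 0.015 m).
It fails at once if the oil bottle is moved more than 15 mm (distance of oil from where it was at the start of the episode above 0.015 m).
It fails at once if the brass ring is moved more than 15 mm (distance of bezel from where it was at the start of the episode above 0.015 m).
It fails at once if the glass dish is moved more than 15 mm (distance of dish from where it was at the start of the episode above 0.015 m).
It also fails if it takes over 72 s, if anything falls off the work surface, if the arm or the gripper's body presses on something with over 40 N, if the wrist force passes 120 N, or if a joint passes its speed limit or range.

## Working session

There is one attempt and no reset: what is moved stays moved. The work goes in short steps, each a Python script; the robot and the scene stay as the last script left them, time stands still between calls to the robot, and variables do not carry over. Pictures are saved under pics/ and viewed, and the job is handed in when it is done.

```bash
mkdir -p pics; python3 - <<'E'
from station import manip
import cv2
for n in("top","side"):
    im=manip.snapshot(n); cv2.imwrite(f"pics/{n}0.png",im[:,:,::-1])
    print(n,manip.calibration(n))
print(manip.get_t(),manip.get_ee_pos(),manip.get_ee_rot(),manip.get_force())
E
```

```text
top {'K': array([[435.97409154,   0.        , 321.25784562],
       [  0.        , 435.97409154, 250.15240788],
       [  0.        ,   0.        ,   1.        ]]), 'k1': -0.044273956068292895, 'extrinsics': array([[ 1.14188649e-02,  9.94398884e-01, -1.05073634e-01,
         4.77136396e-01],
       [-9.99934508e-01,  1.12750073e-02, -1.96302624e-03,
         8.34875790e-02],
       [-7.67325110e-04,  1.05089168e-01,  9.94462507e-01,
         1.04616154e+00],
       [ 0.00000000e+00,  0.00000000e+00,  0.00000000e+00,
         1.00000000e+00]])}
side {'K': array([[619.409121  ,   0.        , 325.68927096],
       [  0.        , 619.409121  , 240.96990287],
       [  0.        ,   0.        ,   1.        ]]), 'k1': 0.016137469754579557, 'extrinsics': array([[-0.73297365,  0.47325671, -0.48864887, -0.02533046],
       [-0.68023374, -0.50397003,  0.53225582,  0.76228971],
       [ 0.00562926,  0.72252494,  0.69132194,  0.95903449],
       [ 0.        ,  0.        ,  0.        ,  1.        ]])}
0.1 [ 0.22741783 -0.6083809   0.23042667] [ 0.4033583   0.58146641 -0.40277432  0.58049267] [0.58435984 0.15483155 0.24947394]
```

View pics/top0.png

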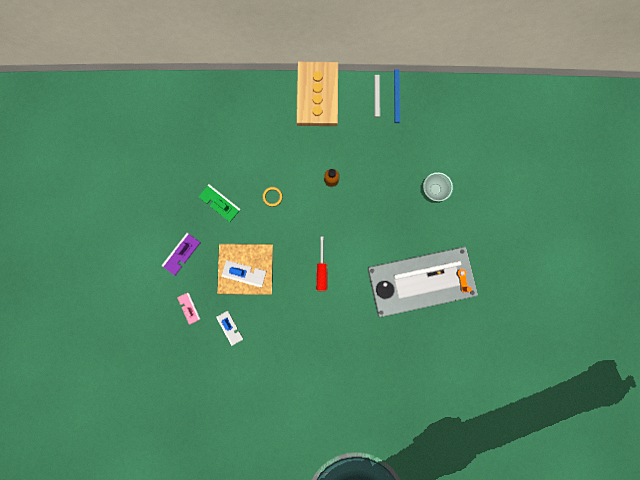

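View pics/side0.png

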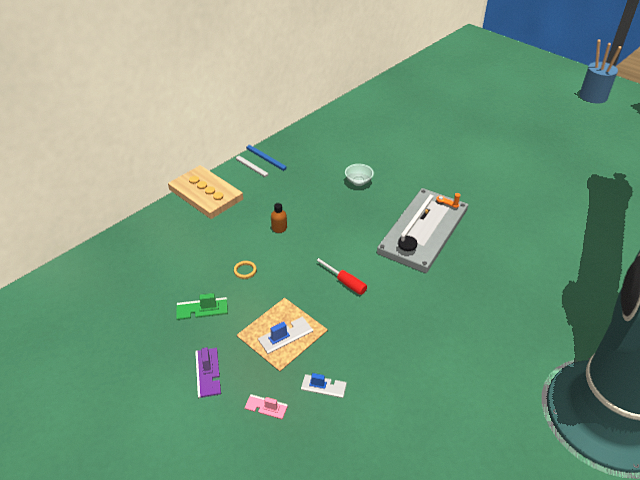

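Two silver blades with blue grips: one on the cork mat at top (244,272), one on the bench at top (229,328). The other blade-like things are green, purple and pink and are to be left alone. The mat one fits, being larger and on the cork; I'll confirm it in a crop.

```bash
cat > h.py <<'E'
import numpy as np, cv2
from station import manip
def cal(n):
    c=manip.calibration(n); return c["K"],c["k1"],c["extrinsics"]
def proj(n,P):
    K,k1,E=cal(n); P=np.atleast_2d(P); c=(P-E[:3,3])@E[:3,:3]
    s=np.stack([c[:,0],-c[:,1]],1)/(-c[:,2:3]); r2=(s**2).sum(1,keepdims=True)
    s=s*(1+k1*r2); return s*[K[0,0],K[1,1]]+[K[0,2],K[1,2]]
def unproj(n,px,z):
    K,k1,E=cal(n); px=np.atleast_2d(px).astype(float)
    d=(px-[K[0,2],K[1,2]])/[K[0,0],K[1,1]]; s=d.copy()
    for _ in range(10): s=d/(1+k1*(s**2).sum(1,keepdims=True))
    v=np.stack([s[:,0],-s[:,1],-np.ones(len(s))],1)@E[:3,:3].T
    t=(z-E[2,3])/v[:,2:3]; return E[:3,3]+t*v
def crop(n,im,c,w,h,k,f):
    x,y=int(c[0]-w/2),int(c[1]-h/2)
    cv2.imwrite(f,cv2.resize(im[y:y+h,x:x+w,::-1],None,fx=k,fy=k,interpolation=cv2.INTER_CUBIC))
    print(f,"origin",x,y,"scale",k)
E
python3 - <<'E'
from h import *
for n in("top","side"):
    im=manip.snapshot(n); np.save(f"pics/{n}.npy",im)
    for t in("blade","blade_grip","notch","holder","fence","pin_slot","clip","clip_peg"):
        for d in manip.place_of(t,n)[:3]: print(n,t,round(d["p"],2),np.round(np.array(d["point"])*[640,480],1))
    if n=="top":
        crop(n,im,(240,285),100,100,6,"pics/ct.png"); crop(n,im,(423,282),120,80,6,"pics/ch.png")
    else:
        crop(n,im,(295,350),130,110,6,"pics/cs.png"); crop(n,im,(424,230),110,90,6,"pics/chs.png")
E
```

```text
top blade 0.94 [230.1 329.6]
top blade 0.82 [240.7 272.3]
top blade 0.71 [186.2 310.2]
top blade_grip 0.94 [220.1 202. ]
top blade_grip 0.83 [183.7 313.5]
top blade_grip 0.78 [231.7 270.3]
top notch 0.88 [237.9 330.5]
top notch 0.83 [208.4 204.9]
top notch 0.82 [184.7 265.5]
top holder 0.61 [427.5 280.4]
top fence 0.59 [422.7 270.5]
top fence 0.28 [256.1 268.2]
top pin_slot 0.68 [434.7 275.2]Traceback (most recent call last):
  File "<stdin>", line 5, in <module>
ValueError: it knows: bezel, blade, blade_grip, clip_peg, dish, driver, fence, holder, notch, oil, pin_slot
```

```bash
python3 - <<'E'
from h import *
for n in("top","side"):
    im=manip.snapshot(n); np.save(f"pics/{n}.npy",im)
    for t in("clip_peg",)+(() if n=="top" else ("blade","blade_grip","notch","holder","fence","pin_slot")):
        for d in manip.place_of(t,n)[:5]: print(n,t,round(d["p"],2),np.round(np.array(d["point"])*[640,480],1))
    if n=="top":
        crop(n,im,(240,285),100,100,6,"pics/ct.png"); crop(n,im,(423,282),120,80,6,"pics/ch.png")
    else:
        crop(n,im,(295,350),130,100,6,"pics/cs.png"); crop(n,im,(424,230),110,90,6,"pics/chs.png")
E
```

```text
top clip_peg 0.65 [470.2 289.2]
pics/ct.png origin 190 235 scale 6
pics/ch.png origin 363 242 scale 6
side clip_peg 0.43 [456.7 195.6]
side blade 0.9 [265.  407.3]
side blade 0.88 [208.7 374.3]
side blade 0.7 [325.4 383.3]
side blade 0.66 [196.8 307.1]
side blade 0.59 [285.4 336.2]
side blade_grip 0.87 [203.7 355.2]
side blade_grip 0.8 [318.1 372.6]
side blade_grip 0.71 [271.2 402.9]
side blade_grip 0.65 [207.  296.8]
side blade_grip 0.57 [279.7 323.2]
side notch 0.91 [218.3 380.2]
side notch 0.82 [287.3 324. ]
side notch 0.75 [194.5 317.7]
side notch 0.7 [253.3 414.4]
side notch 0.55 [334.9 380.1]
side holder 0.7 [423.3 227.8]
side fence 0.88 [421.1 216. ]
side fence 0.53 [425.2 224.9]
side pin_slot 0.72 [425.3 212.4]
pics/cs.png origin 230 300 scale 6
pics/chs.png origin 369 185 scale 6
```

View pics/ct.png

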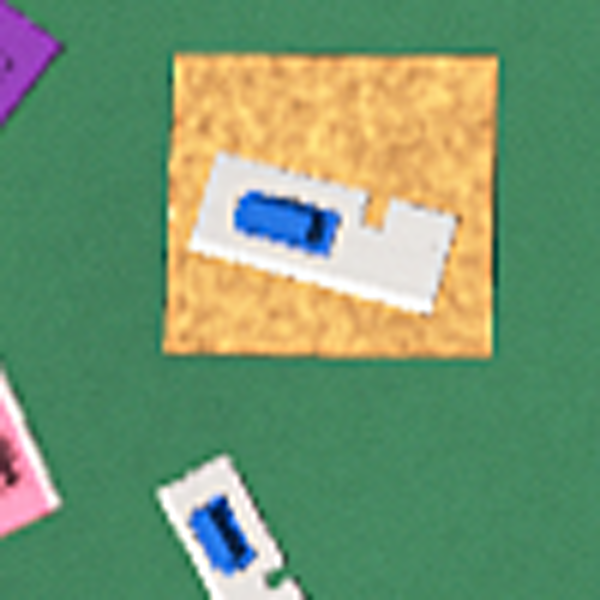

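View pics/ch.png

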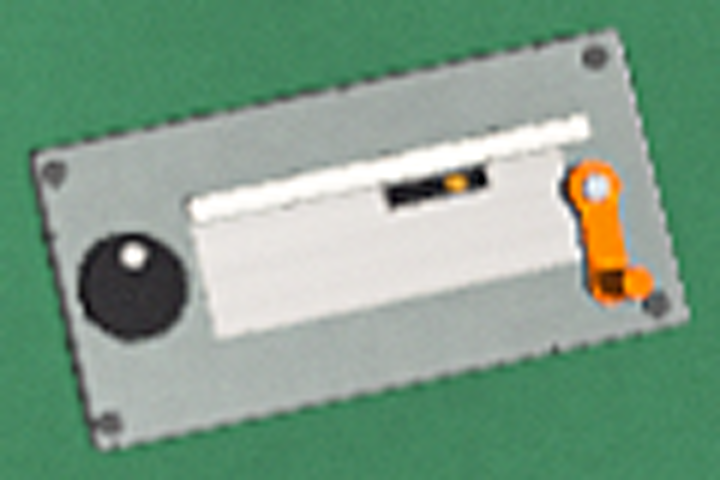

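View pics/cs.png

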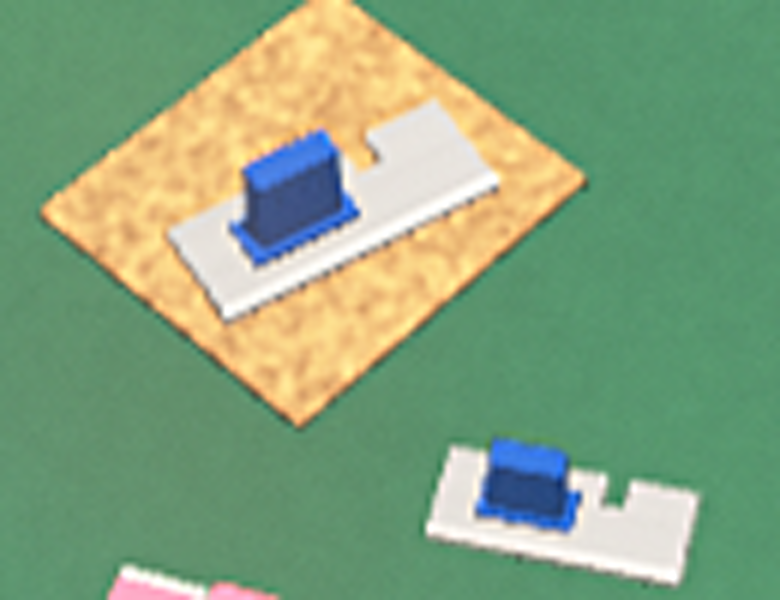

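View pics/chs.png

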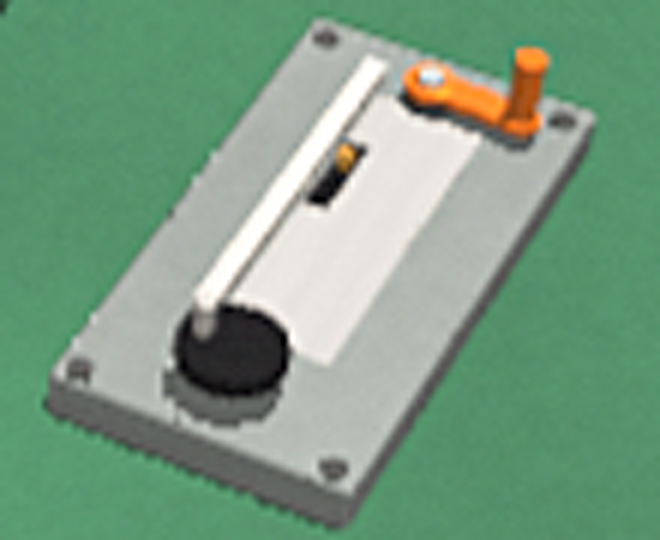

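The mat blade is the larger (about 100 mm), so that one is meant. In the top view the notch faces up and the grip is to the left. The brass pin shows at the right end of the slot, around top pixel (439,272). Next I fit the poses using both views.

```bash
cat > fit.py <<'E'
from h import *
from scipy.optimize import least_squares
def c2p(o,pts,k=6): return np.array(o)+(np.array(pts,float)+.5)/k-.5
def pose(p,z,L):
    c,s=np.cos(p[2]),np.sin(p[2]); L=np.array(L,float)*1e-3
    return np.c_[p[0]+c*L[:,0]-s*L[:,1],p[1]+s*L[:,0]+c*L[:,1],z+L[:,2]]
def fit(obs,z,p0):
    f=lambda p:np.concatenate([(proj(n,pose(p,z,L))-px).ravel() for n,L,px in obs])
    r=least_squares(f,p0,loss="soft_l1"); return r.x,r.fun.reshape(-1,2)
E
python3 - <<'E'
from fit import *
B=[(20,50,5),(20,-50,5),(-20,-50,5),(-20,50,5)]
bt=("top",B+[(0,14,39)],c2p((190,235),[(218,155),(457,217),(432,306),(191,243),(272,212)]))
bs=("side",B+[(-20,-50,0),(-20,50,0)],c2p((230,300),[(262,170),(435,98),(498,178),(226,308),(498,188),(229,322)]))
bs=("side",[B[1],B[2],B[3],(-20,-50,0),(-20,50,0),(6,29,39),(-6,29,39),(-6,-1,39),(6,-1,39)],c2p((230,300),[(435,98),(498,178),(226,308),(498,188),(229,322),(244,166),(252,192),(341,155),(322,130)]))
for nm,o in(("top",[bt]),("side",[bs]),("both",[bt,bs])):
    p,r=fit(o,.004,[.45,.25,-.25]); print("blade",nm,p.round(4)); print(r.round(1).tolist())
H=[(60,135,22),(60,-105,22),(-60,-105,22),(-60,135,22)]
F=[(28,80,30),(20,80,30),(28,-80,30),(20,-80,30)]
ht=("top",H+F,c2p((363,242),[(36,152),(615,30),(688,318),(104,448),(190,200),(195,222),(588,115),(590,137)]))
hs=("side",H+F[2:],c2p((369,185),[(315,18),(597,118),(50,376),(350,495),(370,55),(388,66)])[[0,1,3,2,4,5]])
for nm,o in(("top",[ht]),("side",[hs]),("both",[ht,hs])):
    p,r=fit(o,0,[.45,-.17,.2]); print("holder",nm,p.round(4)); print(r.round(1).tolist())
    R=np.array([[np.cos(p[2]),-np.sin(p[2])],[np.sin(p[2]),np.cos(p[2])]])
    for v,o_,a,b in(("top",(363,242),(457,183),(638,283)),("side",(369,185),(347,152),(532,58))):
        for nn,q,z in(("pin",a,.030),("peg",b,.062)):
            w=unproj(v,c2p(o_,[q]),z)[0]; print(nn,v,w.round(4),"holder",((w[:2]-p[:2])@R*1e3).round(1))
E
```

```text
blade top [ 0.5305  0.2701 -0.2463]
[[-0.1, -1.1], [0.2, -0.8], [-0.1, 0.7], [-0.2, 0.4], [0.2, 0.5]]
blade side [ 0.528   0.2726 -0.2503]
[[-0.1, -0.0], [0.2, 0.3], [-0.0, 1.6], [0.2, 0.2], [-0.3, 0.8], [-0.9, -0.3], [0.9, -0.3], [0.0, -1.0], [0.0, -1.1]]
blade both [ 0.5289  0.2715 -0.2537]
[[-0.6, -0.6], [-0.4, 0.0], [-0.8, 1.5], [-0.9, 0.9], [-0.4, 1.1], [0.0, -0.5], [0.2, -0.2], [-0.0, 0.9], [0.2, -0.3], [-0.4, 0.2], [-0.9, -1.0], [0.9, -1.0], [0.1, -1.6], [0.1, -1.7]]
holder top [ 0.5184 -0.1694  0.2215]
[[-0.8, -0.1], [1.1, -0.9], [1.1, 0.7], [-0.8, 0.8], [-0.1, 0.1], [-0.1, -0.2], [-0.2, -0.0], [0.2, -0.4]]
pin top [ 0.536  -0.1899  0.03  ] holder [ 12.8 -23.8]
peg top [ 0.4972 -0.2494  0.062 ] holder [-38.2 -73.3]
pin side [ 0.5331 -0.1864  0.03  ] holder [ 10.6 -19.8]
peg side [ 0.495  -0.2461  0.062 ] holder [-39.6 -69.7]
holder side [ 0.5517 -0.1656 -0.3898]
[[-71.3, 26.0], [-29.2, -17.8], [40.3, -50.6], [-2.5, -0.4], [7.4, 0.6], [6.2, 0.7]]
pin top [ 0.536  -0.1899  0.03  ] holder [ -5.2 -28.4]
peg top [ 0.4972 -0.2494  0.062 ] holder [-18.6 -98.2]
pin side [ 0.5331 -0.1864  0.03  ] holder [ -9.2 -26.3]
peg side [ 0.495  -0.2461  0.062 ] holder [-21.8 -96. ]
holder both [ 0.5181 -0.1691  0.2102]
[[-0.8, -0.7], [1.4, -0.4], [0.8, 1.4], [-1.4, 0.4], [-0.2, -0.2], [-0.3, -0.5], [-0.2, 0.4], [0.3, 0.1], [-45.2, 57.5], [-46.2, -18.4], [41.9, -64.6], [49.7, 18.4], [0.0, -0.5], [0.1, -1.2]]
pin top [ 0.536  -0.1899  0.03  ] holder [ 13.2 -24.1]
peg top [ 0.4972 -0.2494  0.062 ] holder [-37.2 -74.1]
pin side [ 0.5331 -0.1864  0.03  ] holder [ 11.  -20.1]
peg side [ 0.495  -0.2461  0.062 ] holder [-38.6 -70.5]
```

```bash
python3 - <<'E'
from fit import *
H=[(60,135,22),(60,-105,22),(-60,-105,22),(-60,135,22)]
F=[(28,80,30),(20,80,30),(28,-80,30),(20,-80,30)]
ht=("top",H+F,c2p((363,242),[(36,152),(615,30),(688,318),(104,448),(190,200),(195,222),(588,115),(590,137)]))
hs=("side",H+F[2:],c2p((369,185),[(315,18),(597,118),(50,376),(350,495),(370,55),(388,66)])[[2,0,1,3,4,5]])
for nm,o in(("top",[ht]),("side",[hs]),("both",[ht,hs])):
    p,r=fit(o,0,[.5,-.17,.2]); print("holder",nm,p.round(4)); print(r.round(1).tolist())
    R=np.array([[np.cos(p[2]),-np.sin(p[2])],[np.sin(p[2]),np.cos(p[2])]])
    for v,o_,a,b in(("top",(363,242),(457,183),(638,283)),("side",(369,185),(347,152),(532,58))):
        for nn,q,z in(("pin",a,.030),("peg",b,.062)):
            w=unproj(v,c2p(o_,[q]),z)[0]; print(nn,v,w.round(4),"holder",((w[:2]-p[:2])@R*1e3).round(1))
E
```

```text
holder top [ 0.5184 -0.1694  0.2215]
[[-0.8, -0.1], [1.1, -0.9], [1.1, 0.7], [-0.8, 0.8], [-0.1, 0.1], [-0.1, -0.2], [-0.2, -0.0], [0.2, -0.4]]
pin top [ 0.536  -0.1899  0.03  ] holder [ 12.8 -23.8]
peg top [ 0.4972 -0.2494  0.062 ] holder [-38.2 -73.3]
pin side [ 0.5331 -0.1864  0.03  ] holder [ 10.6 -19.8]
peg side [ 0.495  -0.2461  0.062 ] holder [-39.6 -69.7]
holder side [ 0.5151 -0.165   0.2199]
[[-0.7, -0.2], [0.3, -0.4], [0.5, -0.7], [0.4, 0.3], [-0.3, 0.8], [-0.2, 0.1]]
pin top [ 0.536  -0.1899  0.03  ] holder [ 15.  -28.8]
peg top [ 0.4972 -0.2494  0.062 ] holder [-35.9 -78.4]
pin side [ 0.5331 -0.1864  0.03  ] holder [ 12.9 -24.9]
peg side [ 0.495  -0.2461  0.062 ] holder [-37.3 -74.8]
holder both [ 0.5176 -0.1684  0.2196]
[[-1.2, 0.1], [0.7, -0.5], [0.7, 1.1], [-1.4, 1.1], [-0.5, 0.4], [-0.6, 0.1], [-0.7, 0.4], [-0.2, 0.0], [-0.6, -1.5], [0.3, -1.5], [0.4, -1.8], [0.4, -1.1], [-0.3, -0.3], [-0.2, -1.0]]
pin top [ 0.536  -0.1899  0.03  ] holder [ 13.4 -25. ]
peg top [ 0.4972 -0.2494  0.062 ] holder [-37.5 -74.6]
pin side [ 0.5331 -0.1864  0.03  ] holder [ 11.2 -21. ]
peg side [ 0.495  -0.2461  0.062 ] holder [-38.9 -71. ]
```

```bash
cat >> h.py <<'E'
from scipy.spatial.transform import Rotation as Rn
def ori(psi):
    X=np.array([0,0,-1.]);Z=np.array([np.cos(psi),np.sin(psi),0]);Y=np.cross(Z,X)
    q=Rn.from_matrix(np.c_[X,Y,Z]).as_quat(); return q
def best(pos,psi):
    # pick the half turn with the smaller joint-7 excursion
    o=[]
    for a in(psi,psi+np.pi):
        j=manip.inverse_kinematics(list(pos),list(ori(a)))
        if j is not None: o.append((abs(j[6]),a,np.round(j,2)))
    return sorted(o,key=lambda t:t[0])
E
python3 - <<'E'
from h import *
print(Rn.from_quat(manip.get_ee_rot()).as_matrix().round(2))
for p in((.5328,.2849,.15),):
    print(best(p,-.25))
print(best((.515,-.155,.15),.2205))
E
```

```text
[[-0.    0.94  0.35]
 [-0.    0.35 -0.94]
 [-1.   -0.    0.  ]]
[(np.float64(1.420669415492524), -0.25, array([ 0.21,  0.81, -1.13,  1.74,  0.81,  1.14, -1.42])), (np.float64(1.6052527968771884), 2.891592653589793, array([ 0.28,  0.97, -1.33,  1.73,  0.99,  1.28,  1.61]))]
[(np.float64(0.1809420569119669), 0.2205, array([ 0.68,  0.45, -0.55,  1.92,  0.31,  0.85,  0.18])), (np.float64(2.6604160330296764), 3.362092653589793, array([ 0.18,  0.38,  0.07,  1.95, -0.03,  0.81, -2.66]))]
```

```bash
python3 - <<'E'
from h import *
q=list(ori(-.25))
manip.reach([.5328,.2849,.16],q)
print(manip.get_t(),manip.get_joint_positions().round(2) if hasattr(manip.get_joint_positions(),'round') else 0)
manip.hold(.2)
s=manip.move_l([.5328,.2849,.07],velocity=.12)
im=manip.snapshot("top"); crop("top",im,(240,270),100,80,7,"pics/a1.png")
im=manip.snapshot("side"); crop("side",im,(285,320),110,85,7,"pics/a2.png")
print(manip.get_ee_pos(),manip.get_t(),manip.get_force())
E
```

```text
4.2583 [ 0.21  0.79 -1.11  1.73  0.77  1.14 -1.4 ]
pics/a1.png origin 190 230 scale 7
pics/a2.png origin 230 277 scale 7
[0.53328584 0.28534431 0.07095942] 5.4583 [0.00395009 0.71003569 0.00710589]
```

View pics/a2.png

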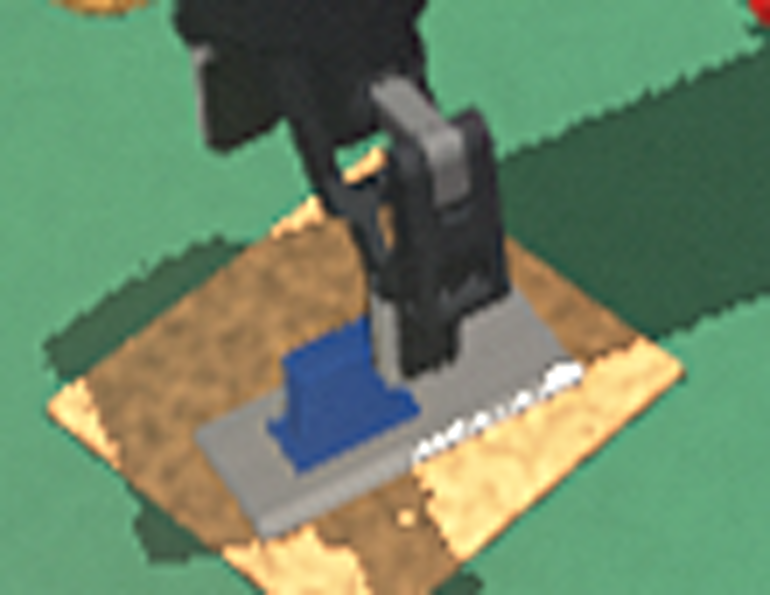

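View pics/a1.png

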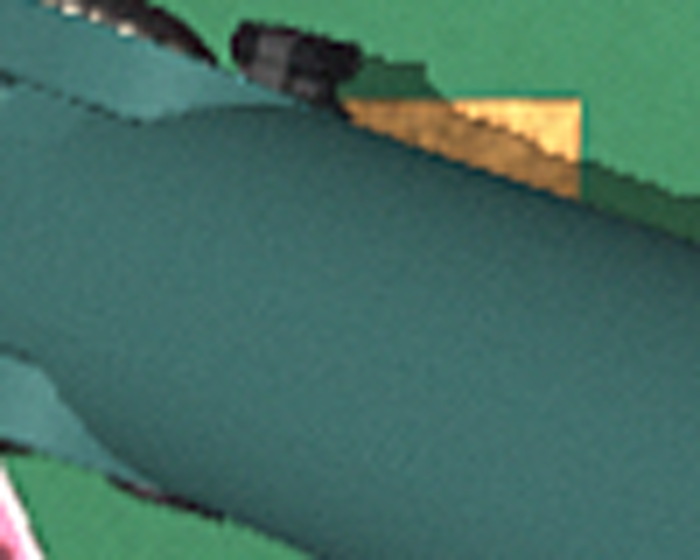

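The side view shows the open jaw straddling the grip's line at crop (340,390), with the near finger on the cutting-edge side. The arm hides the top view. I go down and grip.

```bash
python3 - <<'E'
from h import *
s=manip.move_l([.5328,.2849,.0175],velocity=.06,f_stop=6)
print(s,manip.get_ee_pos(),manip.get_force())
manip.gripper_to(0.0); print("gap",manip.get_finger_gap(),manip.get_force())
p=manip.get_ee_pos(); print(p,Rn.from_quat(manip.get_ee_rot()).as_matrix()[:,2].round(4))
im=manip.snapshot("side"); crop("side",im,(285,320),110,85,7,"pics/b1.png")
manip.move_l([p[0],p[1],.11],velocity=.1); manip.hold(.2)
print("gap",manip.get_finger_gap(),manip.get_force(),manip.get_ee_pos(),manip.get_t())
im=manip.snapshot("side"); crop("side",im,(285,290),110,85,7,"pics/b2.png")
E
```

```text
False [0.5329905  0.28516927 0.01787501] [-0.45712002  0.13429292  0.38670019]
gap 0.010711763505956455 [-0.8568769  -0.45809107  1.32086555]
[0.53290795 0.28498353 0.01768249] [ 9.689e-01 -2.474e-01  2.000e-04]
pics/b1.png origin 230 277 scale 7
gap 0.010863891197059383 [ 0.08818059 -0.10998565 -0.85887326] [0.53261401 0.28486285 0.10936752] 8.475
pics/b2.png origin 230 247 scale 7
```

View pics/b2.png

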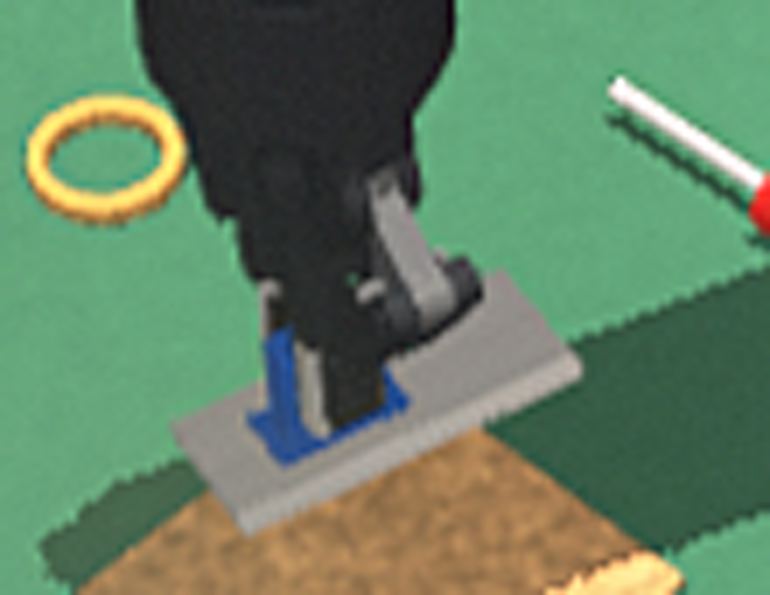

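View pics/b1.png

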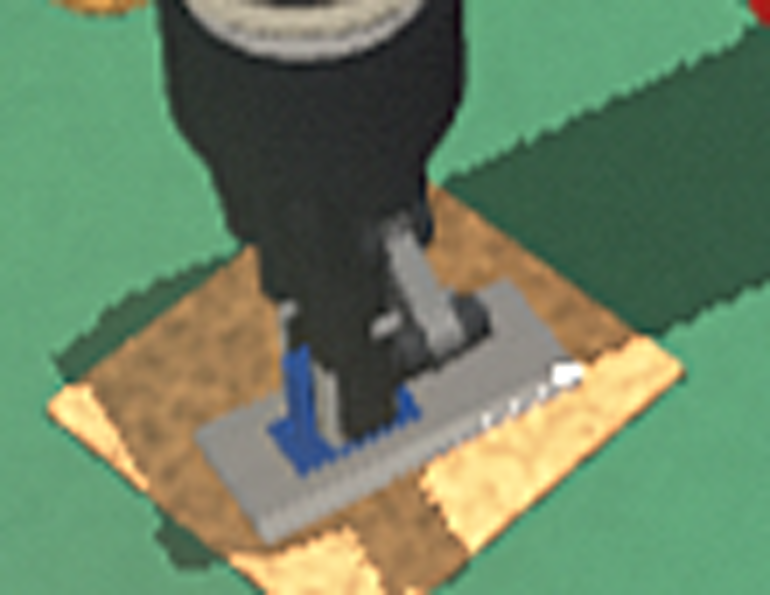

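```bash
cat >> h.py <<'E'
HP=np.array([.517,-.1673,.2205])
def h2w(x,y,z=0.022):   # holder mm -> world (z = world m)
    c,s=np.cos(HP[2]),np.sin(HP[2]); x,y=x*1e-3,y*1e-3
    return [HP[0]+c*x-s*y,HP[1]+s*x+c*y,z]
def w2h(p):
    c,s=np.cos(HP[2]),np.sin(HP[2]); d=np.array(p[:2])-HP[:2]
    return np.array([c*d[0]+s*d[1],-s*d[0]+c*d[1]])*1e3
QH=list(ori(HP[2]))
E
python3 - <<'E'
from h import *
manip.move_l(h2w(-18,7.7,.13),frame=QH,velocity=.18)
manip.move_l(h2w(-18,7.7,.05),velocity=.08); manip.hold(.3)
p=manip.get_ee_pos(); print(p,w2h(p),manip.get_t(),manip.get_force(),manip.get_finger_gap())
im=manip.snapshot("side"); np.save("pics/side2.npy",im); crop("side",im,(424,225),110,85,7,"pics/c1.png")
im=manip.snapshot("top"); crop("top",im,(423,282),110,80,7,"pics/c2.png")
E
```

```text
[ 0.49786279 -0.16386824  0.05024694] [-17.92327739   7.5343096 ] 12.625 [-0.39195383 -0.07912769 -1.38901875] 0.010894251428195558
pics/c1.png origin 369 182 scale 7
pics/c2.png origin 368 242 scale 7
```

View pics/c1.png

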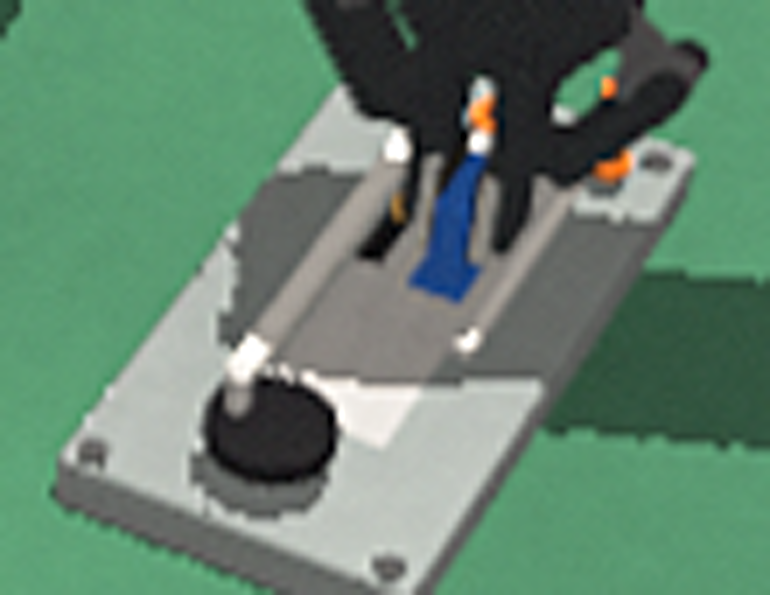

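View pics/c2.png

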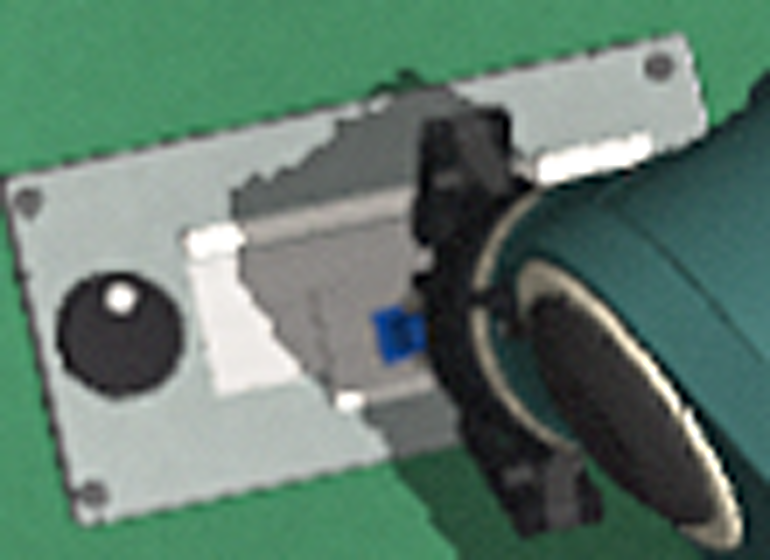

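```bash
python3 - <<'E'
import numpy as np,cv2
for n,o in(("c1","d1"),("c2","d2")):
    im=cv2.imread(f"pics/{n}.png").astype(float)
    r=im[150:420,200:600] if n=="c1" else im[180:450,180:580]
    r=np.clip((r-90)*255/90,0,255).astype(np.uint8)
    cv2.imwrite(f"pics/{o}.png",cv2.resize(r,None,fx=2,fy=2))
E
```

```text
(no output)
```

View pics/d1.png

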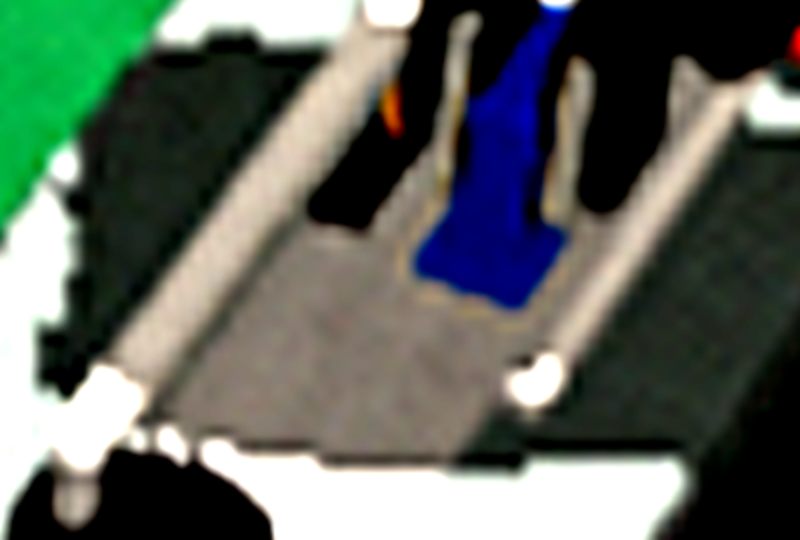

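View pics/d2.png

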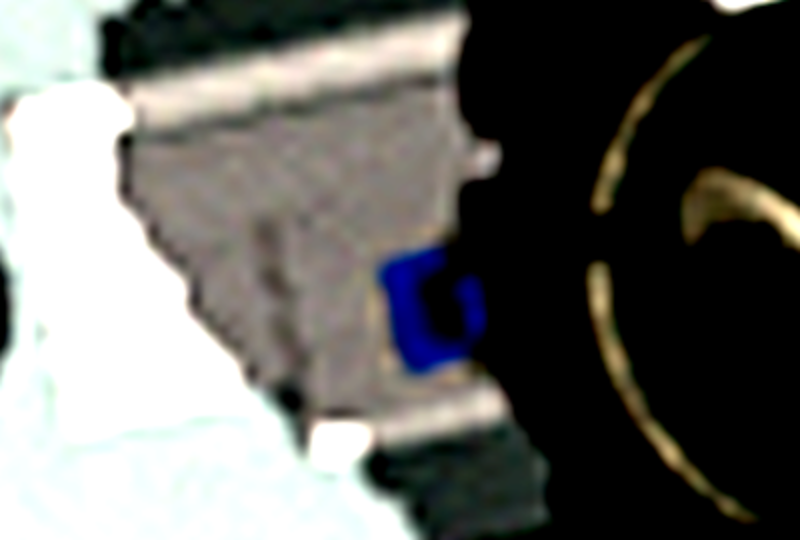

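```bash
python3 - <<'E'
from fit import *
zb=.0502-.0137
def cc(o,po,pts): return c2p(o,np.array(po)+(np.array(pts,float)+.5)/2-.5,7)
bt=("top",[(20,50,5),(-20,50,0),(9,33,8),(-9,33,8)],cc((368,242),(180,180),[(265,220),(312,465),(380,268),(405,372)]))
bs=("side",[(-20,50,5),(-20,50,0),(9,33,8),(-9,33,8),(-9,-5,8)],cc((369,182),(200,150),[(508,382),(533,408),(415,265),(517,304),(568,235)]))
for nm,o,hp in(("top",bt,(.5184,-.1694)),("side",bs,(.5151,-.165))):
    f=lambda p:(proj(nm,pose([p[0],p[1],.2205],zb,o[1]))-o[2]).ravel()
    r=least_squares(f,[.5,-.17],loss="soft_l1"); d=r.x-np.array(hp); c,s=np.cos(.2205),np.sin(.2205)
    print(nm,r.x.round(4),r.fun.round(1),"blade in holder",np.array([c*d[0]+s*d[1],-s*d[0]+c*d[1]])*1e3)
E
```

```text
top [ 0.5006 -0.1775] [-0.2  0.2 -0.1 -0.2  0.1 -0.1  0.1  0.2] blade in holder [-19.14409686  -4.04597243]
side [ 0.5004 -0.1731] [ 1.4  1.3 -0.6  1.2 -0.9 -0.4 -0.6 -0.4  2.4 -5.2] blade in holder [-16.10786676  -4.64789206]
```

```bash
python3 - <<'E'
from h import *
manip.move_l(h2w(-18,5.5,.042),velocity=.04); manip.hold(.2)
s=manip.move_l(h2w(-18,5.5,.033),velocity=.01,f_stop=2.5)
p=manip.get_ee_pos(); print(s,p,w2h(p),manip.get_force(),manip.get_t())
zc=p[2]
manip.move_l(h2w(-18,5.5,zc+.0008),velocity=.01); manip.hold(.2)
p=manip.get_ee_pos(); print(p,manip.get_force())
s=manip.move_l(h2w(6,5.5,zc+.0008),velocity=.015,f_stop=3)
p=manip.get_ee_pos(); print(s,p,w2h(p),manip.get_force(),manip.get_t(),manip.get_finger_gap())
E
```

```text
True [ 0.4982104  -0.16588548  0.03562534] [-18.0252861    5.48989105] [-0.39107478 -0.77285877  5.85722203] 13.9333
[ 0.49806941 -0.16584772  0.03622013] [-0.49947953 -0.09994095 -1.11232674]
True [ 0.51589261 -0.16176242  0.03578471] [0.13058511 5.64570665] [-0.36181927 -0.00513209 -1.40899589] 15.6083 0.011191652412782943
```

The blade passed the pin's stop line and halted at holder x = 0.1, which agrees with the fence. I check the fit by feel and by camera before letting go.

```bash
python3 - <<'E'
from h import *
p=manip.get_ee_pos(); h0=w2h(p)
def tr(dx,dy,f,v=.01):
    a=w2h(manip.get_ee_pos()); f0=np.array(manip.get_force()); s=manip.move_l(h2w(a[0]+dx,a[1]+dy,.0361),velocity=v,f_stop=f)
    b=w2h(manip.get_ee_pos()); print((dx,dy),s,b.round(2),(np.array(manip.get_force())-f0).round(2),manip.get_t()); return b
tr(4,0,4)
c=tr(-1.2,0,4)
a=tr(0,3,3); b=tr(0,-5,3)
m=(a[1]+b[1])/2; print("mid y",m)
manip.move_l(h2w(c[0],m,.0361),velocity=.01)
tr(4,0,4)
im=manip.snapshot("side"); crop("side",im,(424,225),110,85,7,"pics/e1.png")
im=manip.snapshot("top"); crop("top",im,(423,282),110,80,7,"pics/e2.png")
print(manip.get_ee_pos())
E
```

```text
(4, 0) True [0.17 5.68] [0.01 0.07 6.82] 15.8333
(-1.2, 0) True [-1.38  5.71] [-0.06 -0.26 -2.48] 16.0417
(0, 3) True [-1.48  7.06] [0.29 0.58 0.75] 16.3167
(0, -5) True [-1.48  6.38] [-0.02 -1.04  0.05] 16.6083
mid y 6.720556187222655
(4, 0) True [0.62 6.63] [-1.06  1.08  3.96] 17.2083
pics/e1.png origin 369 182 scale 7
pics/e2.png origin 368 242 scale 7
[ 0.51614968 -0.16067881  0.03574956]
```

View pics/e1.png

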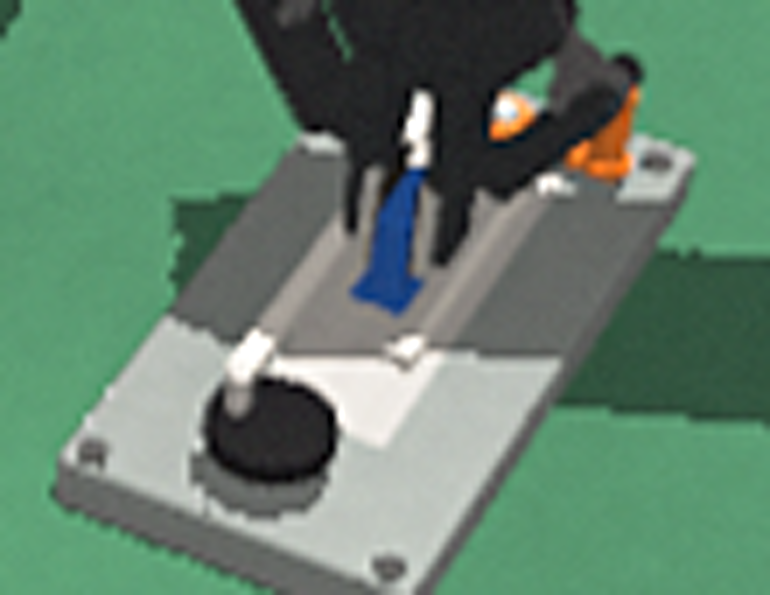

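View pics/e2.png

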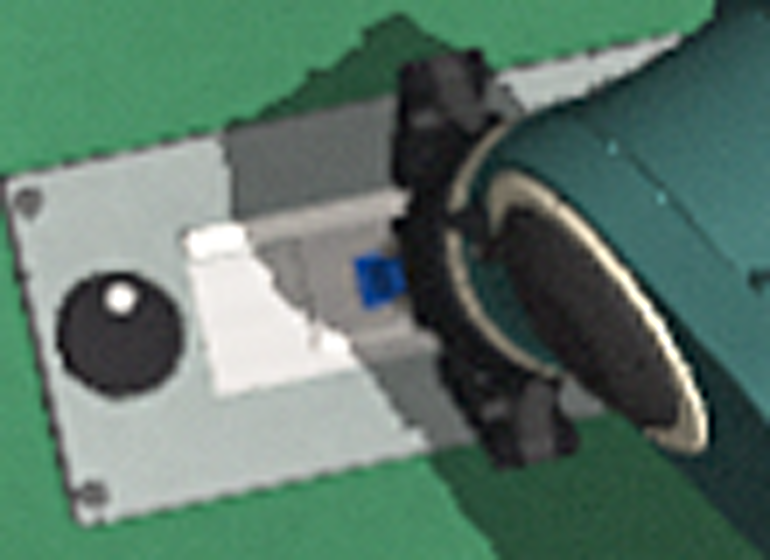

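The blade's notched edge lies along the fence in both views: top e2 (310,235) and side e1 (270,340). The clip is still open at side (600,150). I release it and look.

```bash
python3 - <<'E'
from h import *
manip.hold(.1); print(manip.get_force())
manip.gripper_to(.035); manip.hold(.1)
p=manip.get_ee_pos(); print(p,w2h(p),manip.get_finger_gap(),manip.get_force(),manip.get_t())
manip.move_l([p[0],p[1],.12],velocity=.12)
a=h2w(-110,0,.16); 
manip.move_l(a,velocity=.2); print(manip.get_t())
im=manip.snapshot("side"); np.save("pics/side3.npy",im); crop("side",im,(424,230),110,85,7,"pics/f1.png")
im=manip.snapshot("top"); np.save("pics/top3.npy",im);crop("top",im,(423,282),110,80,7,"pics/f2.png")
E
```

```text
[-0.22301388  1.81726359  5.24762051]
[ 0.51541577 -0.16124366  0.03511761] [-0.22124211  6.25620183] 0.03521227005431535 [-0.62508005 -0.16890632  0.02209633] 17.8667
19.4583
pics/f1.png origin 369 187 scale 7
pics/f2.png origin 368 242 scale 7
```

View pics/f1.png

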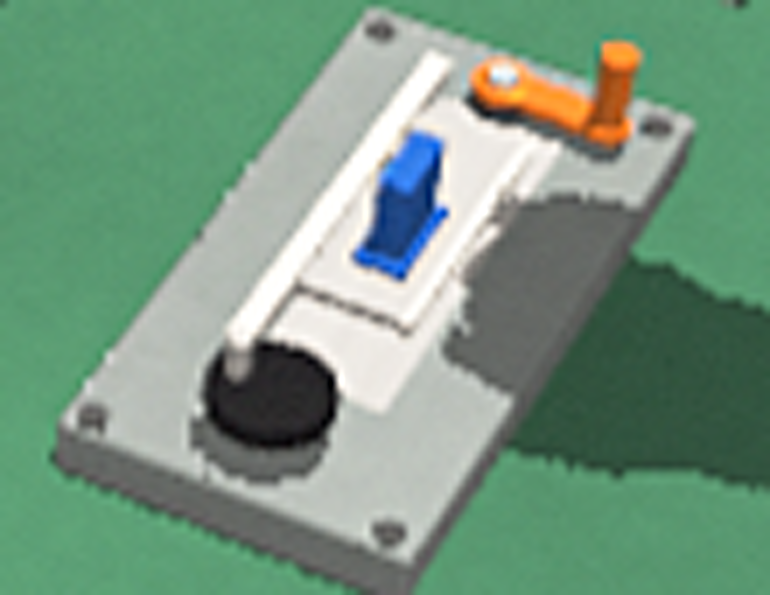

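View pics/f2.png

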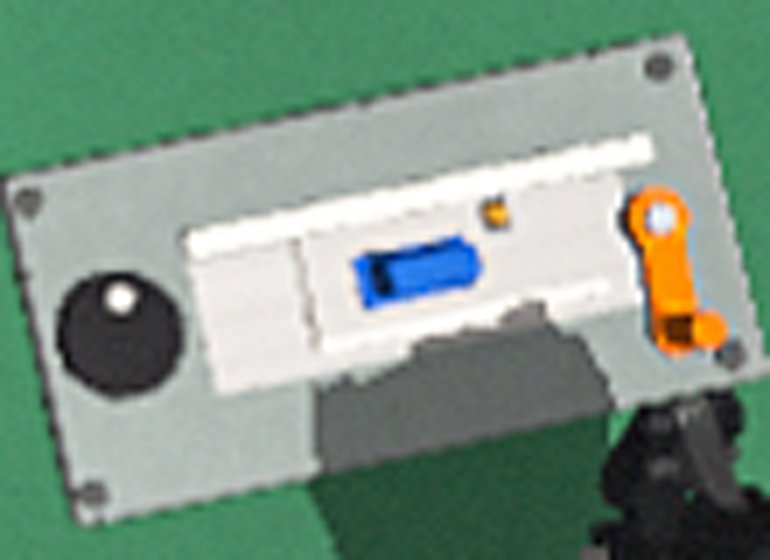

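```bash
python3 - <<'E'
import numpy as np,cv2
for n,k,o,x,y,w,h in(("top3",14,"g2",405,258,56,40),("side3",12,"g1",408,190,50,48)):
    im=np.load(f"pics/{n}.npy")[y:y+h,x:x+w,::-1].astype(float)
    im=np.clip((im-150)*255/105,0,255).astype(np.uint8)
    cv2.imwrite(f"pics/{o}.png",cv2.resize(im,None,fx=k,fy=k,interpolation=cv2.INTER_CUBIC))
E
```

```text
(no output)
```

View pics/g2.png

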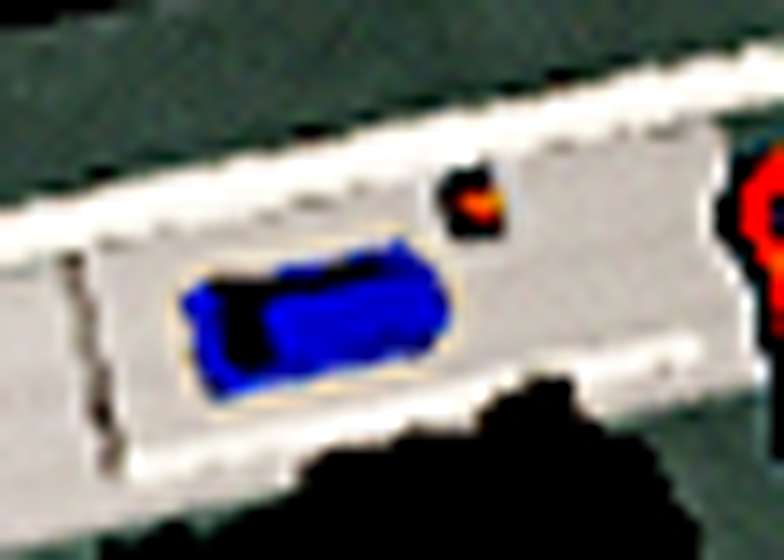

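View pics/g1.png

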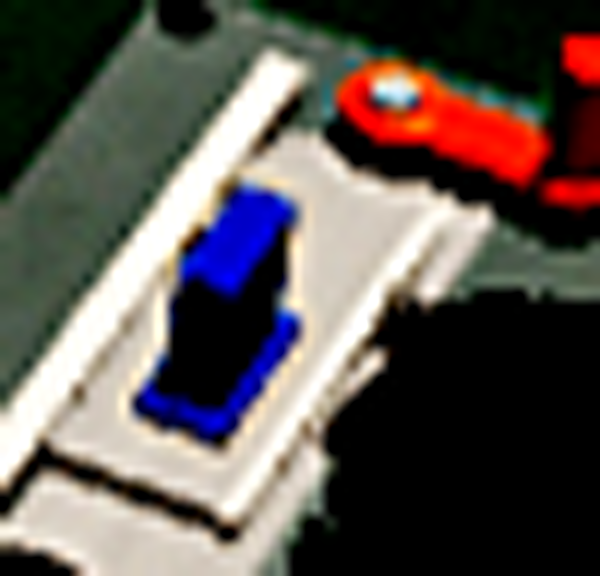

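```bash
python3 - <<'E'
from fit import *
def inh(w,hp):
    c,s=np.cos(hp[2]),np.sin(hp[2]); d=w[:,:2]-np.array(hp[:2]); return (np.c_[c*d[:,0]+s*d[:,1],-s*d[:,0]+c*d[:,1]]*1e3).round(1)
t=(.5184,-.1694,.2215); s=(.5151,-.165,.2199)
print("top bottom-edge",inh(unproj("top",c2p((405,258),[(128,484),(702,352)],14),.022),t).tolist())
print("top top-edge",inh(unproj("top",c2p((405,258),[(128,462),(698,333)],14),.027),t).tolist())
print("top fence inner top edge",inh(unproj("top",c2p((405,258),[(0,268),(784,90)],14),.030),t).tolist())
print("side top edge",inh(unproj("side",c2p((408,190),[(222,515),(432,212)],12),.027),s).tolist())
print("side fence inner top",inh(unproj("side",c2p((408,190),[(15,490),(305,72)],12),.030),s).tolist())
print("top notch",inh(unproj("top",c2p((405,258),[(440,200),(505,200)],14),.027),t).tolist(),"pin",inh(unproj("top",c2p((405,258),[(483,205)],14),.03),t).tolist())
for n,o,q,k in(("top",(368,242),(709,330),7),("side",(369,187),(620,56),7)):
    w=unproj(n,c2p(o,[q],k),.062); print("peg",n,w.round(4),inh(w,t if n=="top" else s))
E
```

```text
top bottom-edge [[-20.6, 42.8], [-19.5, -57.1]]
top top-edge [[-16.8, 43.0], [-16.1, -55.6]]
top fence inner top edge [[19.1, 57.1], [20.4, -78.6]]
side top edge [[-16.0, 42.4], [-16.2, -57.2]]
side fence inner top [[18.6, 58.8], [20.4, -80.3]]
top notch [[14.7, -18.4], [12.4, -29.1]] pin [[12.4, -24.4]]
peg top [[ 0.4973 -0.2492  0.062 ]] [[-38.2 -73.2]]
peg side [[ 0.4946 -0.245   0.062 ]] [[-37.5 -73.6]]
```

The numbers agree: cutting edge at holder x of about -20 mm (so blade x ≈ 0), parallel within about 0.01 rad, blade y ≈ -7 mm, pin inside the notch. The clip is still open at about 0.07 rad. I now push the peg along its arc with closed fingers.

```bash
cat >> h.py <<'E'
def push(th,off,z=.042):
    r=np.array([-np.cos(th),np.sin(th)])*38; t=np.array([np.sin(th),np.cos(th)])
    c=np.array([0,-76])+r-off*t
    return h2w(c[0],c[1],z), list(ori(HP[2]-th))
E
python3 - <<'E'
from h import *
for th in(.07,.8,1.57):
    p,q=push(th,20,.042); print(np.round(p,3), np.round(manip.inverse_kinematics(p,q),2))
manip.gripper_to(0.0)
p,q=push(.07,23,.11); manip.move_l(p,frame=q,velocity=.15)
p,q=push(.07,23,.042); s=manip.move_l(p,velocity=.06,f_stop=5); manip.hold(.2)
print(s,manip.get_ee_pos(),manip.get_force(),manip.get_t(),manip.get_finger_gap())
im=manip.snapshot("side"); crop("side",im,(430,215),110,85,7,"pics/i1.png")
im=manip.snapshot("top"); crop("top",im,(440,282),110,80,7,"pics/i2.png")
E
```

```text
[ 0.499 -0.267  0.042] [ 1.2   0.94 -1.09  1.88  1.02  1.   -0.21]
[ 0.491 -0.237  0.042] [ 1.09  0.82 -0.94  1.93  0.88  0.87 -0.91]
[ 0.506 -0.209  0.042] [ 0.94  0.75 -0.81  1.94  0.76  0.79 -1.64]
False [ 0.49963116 -0.27000895  0.04227907] [ 0.11057656  0.00759414 -0.17704048] 22.4917 -0.00021757071782901367
pics/i1.png origin 375 172 scale 7
pics/i2.png origin 385 242 scale 7
```

View pics/i1.png

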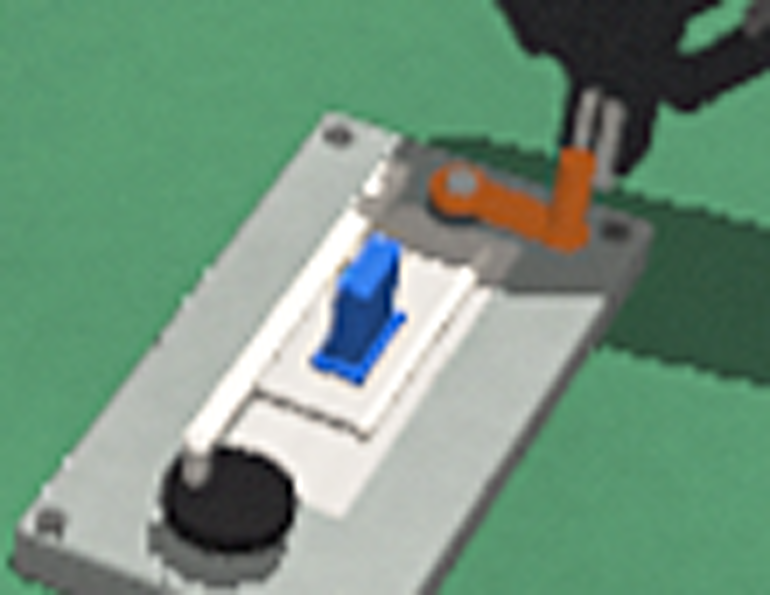

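View pics/i2.png

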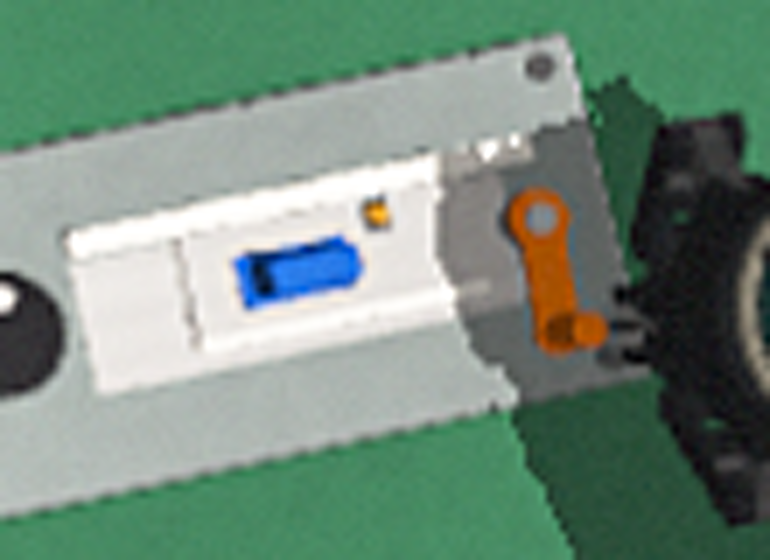

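The closed fingers stand just behind the peg, at top i2 (620,340), and the blade is unchanged. I sweep.

```bash
python3 - <<'E'
from h import *
for th in list(np.arange(.15,1.5,.15))+[1.5,1.57]:
    p,q=push(th,17); s=manip.move_l(p,frame=q,velocity=.05,f_stop=9)
    print(round(th,2),s,np.round(manip.get_force(),1),round(manip.get_t(),2))
    if s: break
print(w2h(manip.get_ee_pos()))
im=manip.snapshot("side"); crop("side",im,(430,215),110,85,7,"pics/j1.png")
im=manip.snapshot("top"); crop("top",im,(440,282),110,80,7,"pics/j2.png")
E
```

```text
0.15 False [-0.9 -0.2  0.2] 22.93
0.3 False [-0.4  1.  -0.2] 23.23
0.45 False [0.9 0.4 0.2] 23.52
0.6 False [0.1 0.5 0.4] 23.82
0.75 False [ 0.7  0.1 -0.3] 24.12
0.9 False [-0.1 -0.9  0.4] 24.43
1.05 False [ 0.3 -0.9 -0.5] 24.73
1.2 False [-0.4 -0.1  0.4] 25.02
1.35 False [-0.6 -0.2 -0.4] 25.32
1.5 False [-0.3  0.6  0.4] 25.62
1.5 False [-0.4 -0.2  0.6] 25.88
1.57 False [ 0.1  0.1 -1.8] 26.12
[-17.21316364 -38.11125253]
pics/j1.png origin 375 172 scale 7
pics/j2.png origin 385 242 scale 7
```

View pics/j1.png

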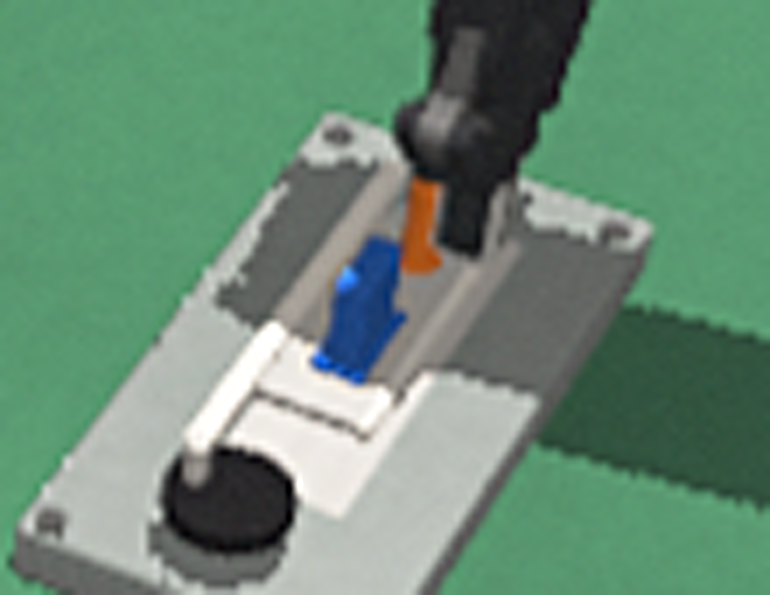

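View pics/j2.png

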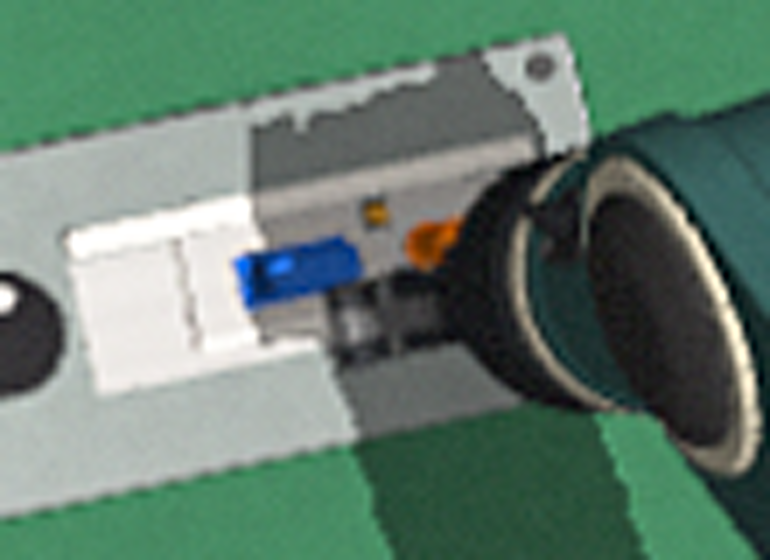

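The clip is almost across: peg at top j2 (430,245), blade unmoved. I push on gently to the stop, then back away.

```bash
python3 - <<'E'
from h import *
a=w2h(manip.get_ee_pos())
s=manip.move_l(h2w(a[0]+8,a[1],.042),velocity=.02,f_stop=6)
b=w2h(manip.get_ee_pos()); print(s,b,np.round(manip.get_force(),1))
manip.move_l(h2w(b[0]-15,b[1]-2,.042),velocity=.08)
manip.move_l(h2w(b[0]-18,b[1]-2,.14),velocity=.15)
manip.move_l(h2w(-120,-60,.18),velocity=.2); manip.hold(.3)
im=manip.snapshot("side"); crop("side",im,(430,215),110,85,7,"pics/k1.png"); cv2.imwrite("pics/k1f.png",im[:,:,::-1])
im=manip.snapshot("top"); crop("top",im,(440,282),110,80,7,"pics/k2.png"); cv2.imwrite("pics/k2f.png",im[:,:,::-1])
print(manip.get_t())
E
```

```text
True [-16.47522392 -37.79464612] [-0.6 -0.6 -0.1]
pics/k1.png origin 375 172 scale 7
pics/k2.png origin 385 242 scale 7
28.65
```

View pics/k1.png

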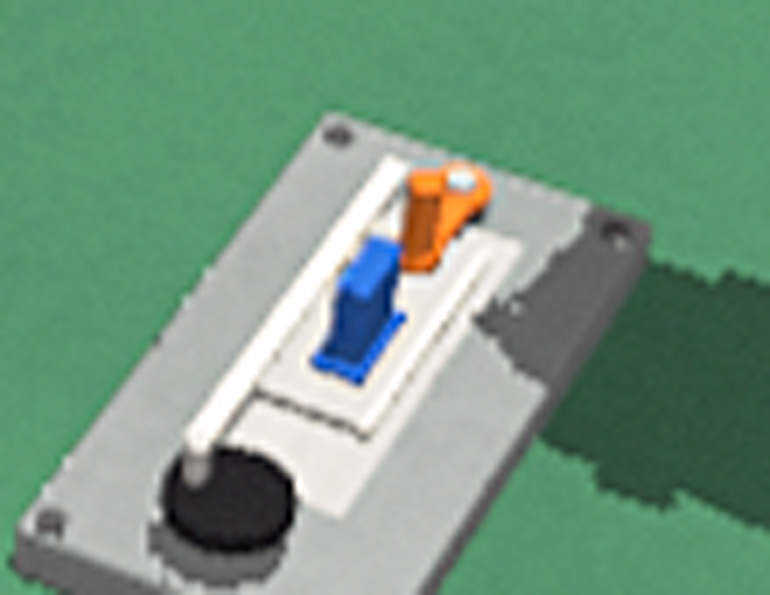

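View pics/k2.png

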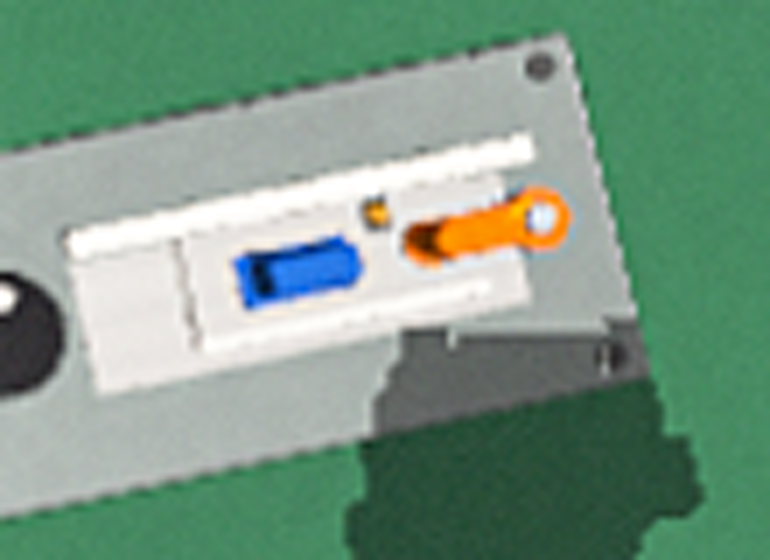

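View pics/k2f.png

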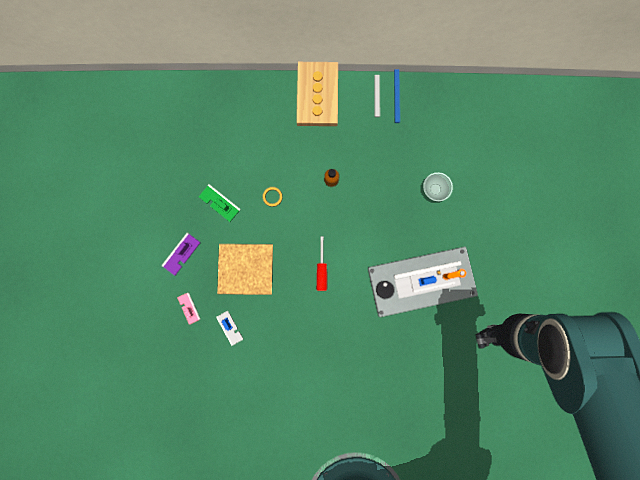

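Everything checks: the clip arm points along the holder's y axis, from top k2 (542,218) to (420,243), and the blade's seam is still at (180,240)–(200,350). The bystanders sit at their starting pixels and the arm is clear.

```bash
python3 - <<'E'
from station import manip
print(manip.get_force()); manip.finish_job(); 
E
```

```text
[ 0.0896092  -0.70053869 -0.7322967 ]
the job is handed in; nothing more can be done
```

The blade is seated on the bed with its notch over the pin and its notched edge against the fence. The orange clip is swung across over its end. I handed the job in at about 29 s of the 72 s allowed; it returned no verdict.

**Seating:** I gripped the larger blade, the one on the cork mat, and touched it down on the bed with about 6 N. I then slid it toward the fence with a light force stop. It passed the point where a missed pin would have stopped it (x = -10.5 mm) and halted at x of about 0.2 mm. The largest contact force I saw was about 7 N, against the 25 N limit.

**Clip:** I pushed the peg along its arc with closed fingers until a 6 N stop tripped, then backed the arm clear.

**Last checks:**
- **Blade:** measured in the pictures after release, its x is about 0 mm and its y about -7 mm. It is parallel to the fence within about 0.01 rad. It looked unmoved after the clip was swung.
- **Clip:** the arm points along the holder's y axis, within a few hundredths of a radian of its stop by eye.
- **Bystanders:** the screwdriver, oil bottle, ring and dish look to be where they were in the first top picture.

**Disagreements:** the two cameras differed by 3 to 5 mm in absolute position, so I relied on positions relative to the holder and on touch. Feeling for the notch from side to side gave no clear result, because the light force stops tripped early. The top picture does show the pin inside the notch.

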